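# Make the parts box close: punch into the unlocked drawer, lid on the box

### The job

The parts box on the jeweller's bench cannot take its lid because a steel doming punch stands too tall in it. Two of the three drawers in the chest are locked, which only a careful tug can tell: pull the unlocked one well open by its handle, stand the punch upright in that drawer, and put the lid fully home on the box. Do not drag the chest along when a drawer will not come, and leave the bottle, the third-hand stand and the bench block where they are.

Things in the scene. Friction and masses are not known exactly. Their poses are not given: they have to be found in the camera images.
- chest_top (a point): centre of the top of the dark wooden drawer chest: 200 mm deep (x) by 300 mm wide (y), 100 mm high, about 7 kg, standing loose on the bench. At yaw 0 its drawers face the robot (-x); its own -x axis is the way the drawers slide out. It slides on the bench if pulled hard (about 30 N and up).
- handle_left (a point): middle of the brass bar handle of the drawer at the robot's left (+y of the chest). The bar is 10 mm thick, 60 mm long along the chest's y, its centre line 76 mm above the bench, 24 mm below the chest's top and 40 mm out from the drawer's front; a post joins it to the front at each end. It can be pinched from above with the fingers astride the bar.
- floor_left (a point): centre of the inner floor of the drawer at the robot's left (+y of the chest), 15 mm above the bench; it moves with the drawer, axes as the chest's. Inside 128 (x) by 76 mm (y), side walls 29 mm above the floor; front panel 12 mm thick, its outer face 81 mm to -x and its top 74 mm above this point. Shut, it lies under the chest's top: underside 75 mm above the floor, front edge 81 mm to -x of this point.
- drawer_left (a joint): how far the drawer at the robot's left (+y of the chest) is pulled out, m: 0 shut, 0.13 at its stop. One of the three drawers is unlocked and slides with about 3 N; the other two are locked and move about 4 mm before they stop dead. Which one is unlocked differs each time and cannot be seen.
- handle_mid (a point): middle of the brass bar handle of the drawer in the middle. The bar is 10 mm thick, 60 mm long along the chest's y, its centre line 76 mm above the bench, 24 mm below the chest's top and 40 mm out from the drawer's front; a post joins it to the front at each end. It can be pinched from above with the fingers astride the bar.
- floor_mid (a point): centre of the inner floor of the drawer in the middle, 15 mm above the bench; it moves with the drawer, axes as the chest's. Inside 128 (x) by 76 mm (y), side walls 29 mm above the floor; front panel 12 mm thick, its outer face 81 mm to -x and its top 74 mm above this point. Shut, it lies under the chest's top: underside 75 mm above the floor, front edge 81 mm to -x of this point.
- drawer_mid (a joint): how far the drawer in the middle is pulled out, m: 0 shut, 0.13 at its stop. One of the three drawers is unlocked and slides with about 3 N; the other two are locked and move about 4 mm before they stop dead. Which one is unlocked differs each time and cannot be seen.
- handle_right (a point): middle of the brass bar handle of the drawer at the robot's right (-y of the chest). The bar is 10 mm thick, 60 mm long along the chest's y, its centre line 76 mm above the bench, 24 mm below the chest's top and 40 mm out from the drawer's front; a post joins it to the front at each end. It can be pinched from above with the fingers astride the bar.
- floor_right (a point): centre of the inner floor of the drawer at the robot's right (-y of the chest), 15 mm above the bench; it moves with the drawer, axes as the chest's. Inside 128 (x) by 76 mm (y), side walls 29 mm above the floor; front panel 12 mm thick, its outer face 81 mm to -x and its top 74 mm above this point. Shut, it lies under the chest's top: underside 75 mm above the floor, front edge 81 mm to -x of this point.
- drawer_right (a joint): how far the drawer at the robot's right (-y of the chest) is pulled out, m: 0 shut, 0.13 at its stop. One of the three drawers is unlocked and slides with about 3 N; the other two are locked and move about 4 mm before they stop dead. Which one is unlocked differs each time and cannot be seen.
- box_rim (a point): centre of the mouth of the open plywood parts box, at the rim, 34 mm above the bench. Outside 110 mm (x) by 90 mm (y), walls and floor 6 mm thick; fixed to the bench. The small brass and copper bits lying in its corners reach 10 mm above its floor and stay there.
- punch_center (a point): centre, half-way up, of the steel doming punch standing in the parts box: a round bar 26 mm in diameter and 62 mm tall, plain up to 52 mm and rounded off above, about 0.2 kg. Its z axis points up when it stands. In the box its top is 34 mm above the rim.
- lid_grip (a point): middle of the grip on the loose plywood lid, 34 mm above the lid's underside. The grip is a dark wooden bar 44 mm long (lid x), 20 mm wide (lid y) and 34 mm tall, from 13 to 47 mm above the underside. The lid weighs about 0.12 kg and starts lying on the bench, right way up.
- lid_seat (a point): centre of the underside of the lid's plate, 27 mm below lid_grip; the plate is 110 mm (x) by 90 mm (y), 6 mm thick. Under it a plug of 92 x 72 mm, 7 mm deep, enters the box's mouth of 98 x 78 mm. The lid is fully home when this point meets box_rim with the long sides parallel (either way round).
- bottle_center (a point): centre of the white flux bottle, 56 mm in diameter and 120 mm tall, standing on the bench; to be left alone
- stand_center (a point): the third-hand stand: round black base 72 mm across, a steel post and a short arm, 128 mm tall; the point is on its axis 60 mm up; to be left alone
- block_center (a point): centre of the steel bench block, 60 x 60 x 20 mm, about 0.55 kg, lying flat on top of the chest; to be left alone

How it is judged (in metres and radians):
On the way:
1. a drawer is pulled open by at least 70 mm (value of joint any of drawer_left, drawer_mid, drawer_right above 0.07 m), for 0.2 s.
At the end, for the whole second after the job is handed in: The punch stands upright (within 0.2 rad) on the floor inside a drawer, and the lid is fully home on the parts box: its plate within 3 mm of the rim all round, within 7 mm of centre, sides parallel within 0.12 rad (either way round). The drawer may be left open or shut (((x of punch_center in the frame of floor_left between -0.066 and 0.066 m and y of punch_center in the frame of floor_left between -0.04 and 0.04 m and z of punch_center in the frame of floor_left between 0.025 and 0.037 m) or (x of punch_center in the frame of floor_mid between -0.066 and 0.066 m and y of punch_center in the frame of floor_mid between -0.04 and 0.04 m and z of punch_center in the frame of floor_mid between 0.025 and 0.037 m) or (x of punch_center in the frame of floor_right between -0.066 and 0.066 m and y of punch_center in the frame of floor_right between -0.04 and 0.04 m and z of punch_center in the frame of floor_right between 0.025 and 0.037 m)) and angle between punch_center's own z axis and vertical below 0.2 rad and horizontal distance between lid_seat and box_rim below 0.007 m and z of lid_seat in the frame of box_rim between -0.003 and 0.003 m and angle between the x axis of lid_seat and the x axis of box_rim, either way round below 0.12 rad and angle between lid_seat's own z axis and vertical below 0.06 rad); the robot touches nothing.
It fails at once if the chest is dragged more than 30 mm (distance of chest_top from where it was at the start of the episode above 0.03 m).
It fails at once if the flux bottle is moved more than 30 mm (distance of bottle_center from where it was at the start of the episode above 0.03 m).
It fails at once if the third-hand stand is moved more than 30 mm (distance of stand_center from where it was at the start of the episode above 0.03 m).
It fails at once if the bench block is moved more than 30 mm (distance of block_center from where it was at the start of the episode above 0.03 m).
It also fails if it takes over 72 s, if anything falls off the work surface, if the arm or the gripper's body presses on something with over 40 N, if the wrist force passes 120 N, or if a joint passes its speed limit or range.

### The arm

A 6-joint arm with a two-finger parallel gripper is mounted at the origin on the work surface. World frame = base frame: x ahead of the robot, y to its left, z up, the work surface at z = 0. Lengths are in mm, angles in rad, forces in N, time in s.
With the tool pointing down it reaches from about 350 to 875 mm from the base axis. Payload 4.2 kg.
Tool frame: the origin (TCP) lies between the finger pads; the fingertips stand 14 mm ahead of it and the grasp point (between the pads) lies 5 mm behind it; z points along the fingers, y is the line along which they close (so a half turn about z gives the same grasp; the last joint's range is limited). The gripper opens to 85 mm and grips with 20 to 120 N. Pads are 22 mm wide; open, the fingers measure 114 mm over their backs; the gripper's body (76 mm by 85 mm) begins 54 mm behind the grasp point. The pads swing forward as they close: fully open they stand 13 mm farther back than shut.
Start: joints at [-1.016, 0.385, 0.008, 0, -1.194, -0.259], TCP at [182.207, -597.829, 221.912] pointing down, gripper open.
Joint ranges: [-3.14, 3.14], [-1.21, 2.06], [-1.07, 1.41], [-3.16, 2.05], [-2.99, -0.16], [-3.1, 3.1]. Speed limits (rad/s): [2.79, 2.79, 3.14, 3.14, 3.14, 3.14].

### API

Orientations are given as a unit quaternion [x, y, z, w].
In Python, from bench import * gives the robot as it stands.
- The arm moves only by the tool carry_out, never from a script. Its argument "motion" is a list of rows, each a list of 7 numbers: the turn, a rotation vector about the tool's x, y, z in rad, then the shift along the tool's x, y, z in mm, then the opening, from -1 (shut) to 1 (fully open), so that 0 is half open. A call has 1 to 5 rows; each row is the pose to reach, as a shift and turn from the pose commanded when the call began, along the tool's axes at that moment; what a row does not reach only later rows make up. A row lasts 1/8 s, in which the tool goes at most 62.5 mm and 10.7 degrees, less where a joint would pass 70% of its speed; a pose out of reach is approached as far as the arm can. A call with a gripper value outside its range is refused whole. The fingers move at their own pace and stop on an object; the grip force is fixed at half the most. Time passes only in rows, so rows that repeat a pose let the fingers close. It gives the time, the measured TCP pose, the force, the opening and the grip force at its end, in the units of the state.
- read_state(): the state, without advancing time (a new reading comes with each control period).
- get_image(name): name is "scene" or "top"; returns a dict with "color" (400x640x3 uint8, blue, green, red), "mtx" (3x3 intrinsics, pixels), "position" and "orientation" of the camera in the world. Camera axes: x right, y down, z forward; pixel columns grow to the right and rows downward; lengths in mm; the calibration is good to about 2 mm. A picture is of the moment at which its call begins. There is no depth.
- job_done(): hands the job in; it is judged then, once.
The state is a dict: "clock": time; "joints": joint angles; "joint_vel": joint speeds; "joint_efforts": joint torques, N m; "position": TCP position; "ee_rot": TCP orientation; "contact_force": force on the tool from outside, world axes, zero at the start; "wrist_torque": the same for the moment, N m; "gripper_width": finger opening in mm; "grasp_force": force on a finger pad.
Only numpy, scipy, OpenCV 4.12 (cv2) and the standard library are available. Lean on these libraries where they do the work, as an engineer would, in place of code of your own. Each camera call takes 0.05 s, during which the arm holds its last target. There are 200 camera calls.

## Working session

There is one attempt and no reset: what is moved stays moved. The work goes in short steps, Python scripts to look and compute and a tool call to move; the robot and the scene stay as the last step left them, time stands still between calls to the robot, and variables do not carry over. Pictures are saved under pics/ and viewed, at most 10 in all, crops included, and the job is handed in when it is done.

Besides the shell and the picture viewer there is one more tool, called as name(argument=value, ...) on one line, values as JSON. carry_out: Moves the arm, as the interface text tells. Its arguments: {"type":"object","properties":{"motion":{"type":"array"}},"required":["motion"]}

```bash
mkdir -p pics; ls; python3 - <<'E'
from bench import *
import cv2
s=read_state();print({k:s[k] for k in('clock','position','ee_rot','gripper_width','contact_force')})
for n in("scene","top"):
    d=get_image(n);cv2.imwrite(f"pics/{n}0.png",d["color"]);print(n,d["mtx"],d["position"],d["orientation"])
E
```

```text
pics
{'clock': 0.0, 'position': array([ 181.99867627, -597.28310597,  220.82258336]), 'ee_rot': array([-1.47271124e-01,  9.89095563e-01,  1.06517642e-03, -2.18764421e-04]), 'gripper_width': 85.34375912256364, 'contact_force': array([-0.24895212,  0.06752012, -0.40767782])}
scene [[463.85917038   0.         320.17190938]
 [  0.         463.85917038 200.74727891]
 [  0.           0.           1.        ]] [1223.68523441  202.99120894  939.01827724] [ 0.56195907  0.75285669 -0.27614107 -0.20286673]
top [[421.40563182   0.         309.23940957]
 [  0.         421.40563182 200.5038594 ]
 [  0.           0.           1.        ]] [ 388.8183903    -8.78788732 1282.40808243] [-0.70481601  0.70603082 -0.040399    0.05588203]
```

View pics/scene0.png

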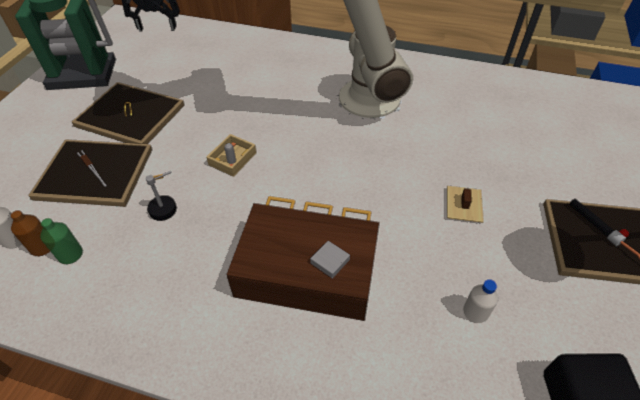

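View pics/top0.png

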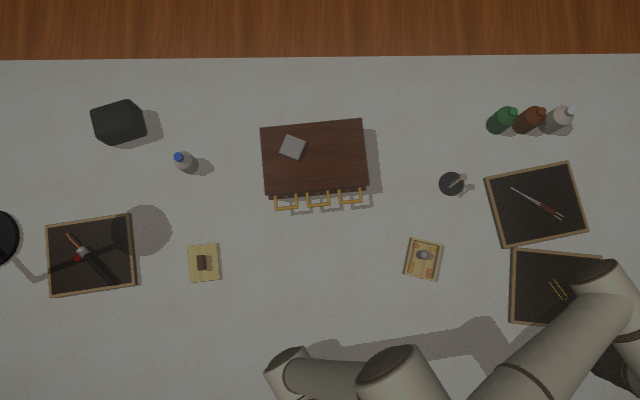

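The scene view shows the chest (handles at about (280,202), (318,208) and (356,213)), the box with the punch at (230,153) and the lid at (465,200). The top view shows the handles at (286,203), (318,200) and (351,197), the box at (423,258) and the lid at (204,263). I'll make an enlarged composite to find the features and colours.

```bash
cat > h.py <<'E'
from bench import *
import cv2, numpy as np
from scipy.spatial.transform import Rotation as R
def ray(d,p):
    c=np.linalg.solve(d["mtx"],[p[0],p[1],1.]); v=R.from_quat(d["orientation"]).apply(c); return np.array(d["position"]),v/np.linalg.norm(v)
def plane(d,p,z):
    o,v=ray(d,p); return o+v*(z-o[2])/v[2]
def tri(d1,p1,d2,p2):
    o1,v1=ray(d1,p1);o2,v2=ray(d2,p2)
    t=np.linalg.lstsq(np.c_[v1,-v2],o2-o1,rcond=None)[0]
    a,b=o1+t[0]*v1,o2+t[1]*v2
    return (a+b)/2,np.linalg.norm(a-b)
def proj(d,P):
    q=R.from_quat(d["orientation"]).inv().apply(np.array(P,float)-d["position"]); q=d["mtx"]@q; return q[:2]/q[2]
E
python3 - <<'E'
from h import *
T=cv2.imread("pics/top0.png");S=cv2.imread("pics/scene0.png")
def crop(I,x,y,w,h,k=0): return cv2.resize(I[y:y+h,x:x+w],(400,200) if k==0 else (266,200),interpolation=cv2.INTER_CUBIC)
# rows: handles (120x60), box/lid
A=np.hstack([crop(S,255,180,130,65),crop(T,260,170,120,60)])
B=np.hstack([crop(S,190,125,90,45),crop(T,380,230,90,45+15)[:, :]])
C=np.hstack([crop(S,425,175,90,45),crop(T,160,235,100,50)])
cv2.imwrite("pics/comp.png",np.vstack([A,B,C]))
for n,I in(("S",S),("T",T)):
    H=cv2.cvtColor(I,cv2.COLOR_BGR2HSV)
    m=cv2.inRange(H,(8,70,60),(30,255,255))
    if n=="T": m[:60]=0
    k,l,st,ce=cv2.connectedComponentsWithStats(m)
    for i in range(1,k):
        if st[i,4]>40 and st[i,4]<4000: print(n,st[i],ce[i].round(1))
E
```

```text
S [   0    0   33   76 1183] [12.9 35.1]
S [ 46   0  24  20 189] [57.7 12.9]
S [386  71  17   6  54] [394.5  73.1]
S [  29   83  155  123 2416] [110.2 157.9]
S [ 0 84 20 17 74] [ 5.2 92.8]
S [ 207  134   49   42 1078] [231.4 154.9]
S [ 81 155  11  11  55] [ 85.8 159.6]
S [ 447  186   36   36 1055] [464.  204.1]
S [ 545  199   95   85 1015] [583.9 258.6]
S [581 203  59   8 131] [610.6 206.5]
S [  11  211   39   45 1010] [ 28.2 232.6]
S [620 241  20  18  83] [630.4 248.5]
T [524 106  23  19 314] [535.1 114.8]
T [ 484  161  118  166 1890] [529.6 236.9]
T [337 187  26  18 168] [349.9 197.2]
T [305 190  26  18 168] [317.9 200.1]
T [ 45 213  91  85 942] [ 92.4 256.3]
T [ 66 233  14  15  53] [ 72.1 240.4]
T [ 403  238   39   43 1146] [422.3 259.2]
T [ 188  243   32   40 1038] [203.1 262.4]
```

View pics/comp.png

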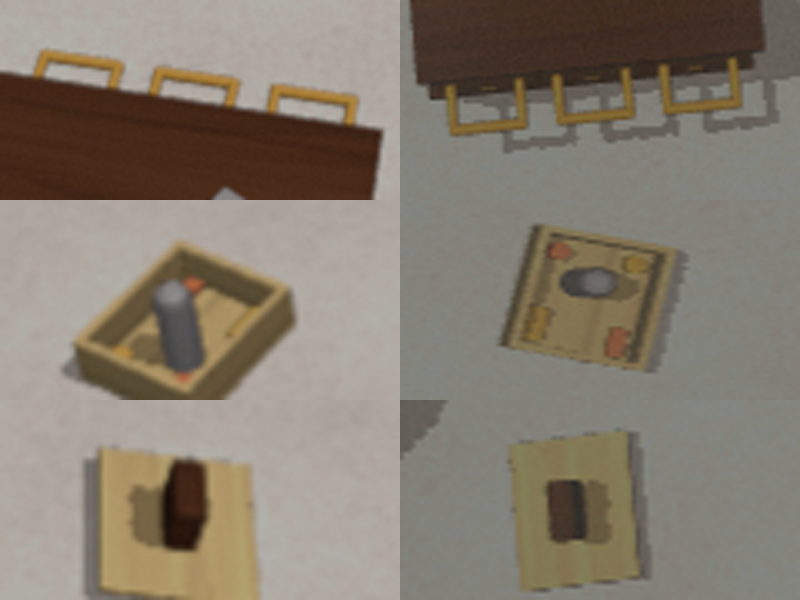

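The enlarged composite shows the handle bars, the box rim's four corners, the punch's dome and the lid plate with its grip. I'll triangulate these next.

```bash
python3 - <<'E'
from h import *
s=get_image("scene");t=get_image("top")
def S(x,y,o,k): return ((x+.5)/k[0]-.5+o[0],(y+.5)/k[1]-.5+o[1])
a=((255,180),(3.077,3.077));b=((260,170),(3.333,3.333))
for n,ps,pt in(("right",[(43,55),(118,66)],[(266,107),(338,102)]),("mid",[(158,72),(234,82)],[(157,119),(231,114)]),("left",[(273,91),(353,100)],[(56,129),(122,125)])):
    ms=np.mean(ps,0);mt=np.mean(pt,0)
    P,e=tri(s,S(*ms,*a),t,S(*mt,*b));print("handle",n,P.round(1),e.round(1),"top@76",plane(t,S(*mt,*b),76).round(1),"scene@76",plane(s,S(*ms,*a),76).round(1))
bs=[(180,42),(295,90),(190,188),(75,142)];
bt=[(102,147),(140,25),(285,50),(245,170)]
def quad(im,lo,hi,win):
    H=cv2.cvtColor(im,cv2.COLOR_BGR2HSV);m=cv2.inRange(H,lo,hi);z=np.zeros_like(m);x,y,w,h=win;z[y:y+h,x:x+w]=m[y:y+h,x:x+w]
    c=max(cv2.findContours(z,cv2.RETR_EXTERNAL,cv2.CHAIN_APPROX_NONE)[0],key=cv2.contourArea);h=cv2.convexHull(c)
    e=1
    while len(q:=cv2.approxPolyDP(h,e,True))>4:e+=.3
    return q[:,0].astype(float)
def desc(Q):
    c=Q.mean(0);E=[Q[(i+1)%4]-Q[i] for i in range(4)];print("  c",c.round(1),"sides",[round(float(np.linalg.norm(v[:2]))) for v in E],"dir",[round(float((np.arctan2(v[1],v[0])))%np.pi,3) for v in E] if 0 else [round(float(np.arctan2(v[1],v[0])%np.pi),3) for v in E])
lo,hi=(8,60,50),(30,255,255)
print("box T z34");q=quad(t["color"],lo,hi,(395,230,55,60));desc(np.array([plane(t,p,34) for p in q]))
q2=[S(x,y,(380,230),(4.444,3.333)) for x,y in bt];desc(np.array([plane(t,p,34) for p in q2]))
print("box S z34");q3=[S(x,y,(190,125),(4.444,4.444)) for x,y in bs];desc(np.array([plane(s,p,34) for p in q3]))
print("box tri",tri(s,np.mean(q3,0),t,np.mean(q2,0)))
print("punch top tri",tri(s,S(173,86,(190,125),(4.444,4.444)),t,S(199,83,(380,230),(4.444,3.333))))
print("lid T z13");q=quad(t["color"],lo,hi,(180,235,50,55));desc(np.array([plane(t,p,13) for p in q]))
print("lid S z13");qs=quad(s["color"],lo,hi,(440,180,50,50));desc(np.array([plane(s,p,13) for p in qs]))
print("lid tri",tri(s,np.mean(qs,0),t,np.mean(q,0)))
# grip dark on lid
for n,d,w in(("T",t,(185,240,35,42)),("S",s,(445,180,40,42))):
    g=cv2.cvtColor(d["color"],cv2.COLOR_BGR2HSV);x,y,W,Hh=w;sub=g[y:y+Hh,x:x+W]
    m=cv2.inRange(sub,(0,60,0),(15,255,90));k,l,st,ce=cv2.connectedComponentsWithStats(m)
    for i in range(1,k):
        if st[i,4]>15:print(n,st[i]+[x,y,0,0,0],ce[i]+[x,y])
# chest top corners
for n,d,w in(("T",t,(250,110,130,100)),("S",s,(220,195,170,130))):
    q=quad(d["color"],(0,80,20),(14,255,110),w);print("chest",n,q.tolist());desc(np.array([plane(d,p,100) for p in q]))
E
```

```text
handle right [ 552.5 -101.2   77. ] 1.3 top@76 [ 552.5 -100.6   76. ] scene@76 [ 551.9 -102.2   76. ]
handle mid [542.5  -8.2  76.6] 2.2 top@76 [542.3  -7.2  76. ] scene@76 [542.3  -9.4  76. ]
handle left [533.6  83.4  75.1] 1.0 top@76 [533.4  83.8  76. ] scene@76 [534.5  83.   76. ]
box T z34
  c [ 387.7 -310.5   34. ] sides [91, 107, 91, 104] dir [1.377, 2.909, 1.35, 2.913]
  c [ 386.9 -313.5   34. ] sides [110, 97, 108, 94] dir [2.882, 1.341, 2.857, 1.361]
box S z34
  c [ 388.2 -311.6   34. ] sides [92, 104, 87, 107] dir [1.335, 2.855, 1.377, 2.903]
box tri (array([ 386.37307327, -313.84783612,   30.61603247]), np.float64(0.9919364034262234))
punch top tri (array([ 399.27851819, -309.37663172,   68.59934468]), np.float64(0.07820733443217717))
lid T z13
  c [376.7 337.7  13. ] sides [105, 87, 105, 88] dir [0.116, 1.706, 0.126, 1.706]
lid S z13
  c [381.6 335.6  13. ] sides [86, 108, 86, 107] dir [1.69, 0.117, 1.672, 0.116]
lid tri (array([376.49604941, 338.19224375,   6.27244269]), np.float64(2.48400286851288))
T [197 255   7  15  89] [200.03370787 262.2247191 ]
S [462 189   9  20 155] [466.02580645 198.19354839]
chest T [[360.0, 118.0], [365.0, 189.0], [265.0, 194.0], [260.0, 128.0]]
  c [677.5   8.  100. ] sides [209, 284, 195, 292] dir [0.051, 1.618, 0.089, 1.667]
chest S [[253.0, 204.0], [378.0, 223.0], [363.0, 319.0], [233.0, 295.0]]
  c [706.7  13.2 100. ] sides [295, 239, 265, 240] dir [1.666, 0.088, 1.66, 0.214]
```

carry_out(motion=[[0,0,-1.378,-499,367,0,-0.2],[0,0,-1.378,-499,367,0,-0.2],[0,0,-1.378,-499,367,0,-0.2],[0,0,-1.378,-499,367,0,-0.2],[0,0,-1.378,-499,367,0,-0.2]])

```text
clock: 0.82
position: [369.9, -345.6, 222.0]
ee_rot: [-0.581, 0.814, -0.0, 0.0]
contact_force: [0.9, -1.4, 0.2]
gripper_width: 33.9
grasp_force: 0.0
```

```bash
cat > go.py <<'E'
import sys
from h import *
# go.py x y z ytool_deg : shift & turn from the present measured pose
x,y,z,a=map(float,sys.argv[1:5]); s=read_state(); r=R.from_quat(s["ee_rot"]); m=r.as_matrix()
ya=np.radians(a); Y=np.array([np.cos(ya),np.sin(ya),0]);Z=np.array([0,0,-1.]);X=np.cross(Y,Z)
t=R.from_matrix(np.c_[X,Y,Z])
print("pos",s["position"].round(1),"yang",np.degrees(np.arctan2(m[1,1],m[0,1])).round(2),"tilt",np.degrees(np.arccos(-m[2,2])).round(2),"w",round(s["gripper_width"],1),"F",np.round(s["contact_force"],1),"g",round(s["grasp_force"],1),"t",round(s["clock"],2),"j6",round(s["joints"][5],2))
print("turn",(r.inv()*t).as_rotvec().round(3),"shift",(m.T@(np.array([x,y,z])-s["position"])).round(1))
E
python3 go.py 552.5 -101 150 185.85
```

```text
pos [ 369.9 -345.6  222. ] yang 161.01 tilt 0.02 w 33.9 F [ 0.9 -1.4  0.2] g 0.0 t 0.82 j6 0.1
turn [-0.    -0.    -0.433] shift [-290.7  -93.1   72. ]
```

carry_out(motion=[[0,0,-0.433,-291,-93,0,-0.2],[0,0,-0.433,-291,-93,20,-0.2],[0,0,-0.433,-291,-93,50,-0.2],[0,0,-0.433,-291,-93,72,-0.2],[0,0,-0.433,-291,-93,72,-0.2]])

```text
clock: 1.45
position: [551.0, -106.0, 151.7]
ee_rot: [0.74, -0.672, 0.0, -0.0]
contact_force: [0.7, -1.2, 0.9]
gripper_width: 33.9
grasp_force: 0.0
```

```bash
python3 go.py 552.5 -101 71 185.85
```

```text
pos [ 551.  -106.   151.7] yang -174.5 tilt 0.04 w 33.9 F [ 0.7 -1.2  0.9] g 0.0 t 1.45 j6 -0.0
turn [-0.001 -0.    -0.006] shift [-4.8 -1.9 80.7]
```

carry_out(motion=[[0,0,-0.006,-5,-2,30,-0.2],[0,0,-0.006,-5,-2,60,-0.2],[0,0,-0.006,-5,-2,80,-0.2],[0,0,-0.006,-5,-2,80,-0.2],[0,0,-0.006,-5,-2,80,-0.2]])

```text
clock: 2.08
position: [552.2, -102.7, 73.0]
ee_rot: [0.742, -0.67, 0.001, -0.0]
contact_force: [0.5, 0.3, 0.8]
gripper_width: 34.2
grasp_force: 0.0
```

```bash
python3 - <<'E'
from h import *
s=get_image("scene");t=get_image("top")
print(read_state()["position"],read_state()["contact_force"])
cv2.imwrite("pics/c1.png",np.hstack([cv2.resize(s["color"][150:300,220:400],(400,333)),cv2.resize(t["color"][110:260,250:430],(400,333))]))
E
```

```text
[ 552.3105533  -102.66544805   73.40272006] [0.20226794 1.05239027 0.95589873]
```

View pics/c1.png

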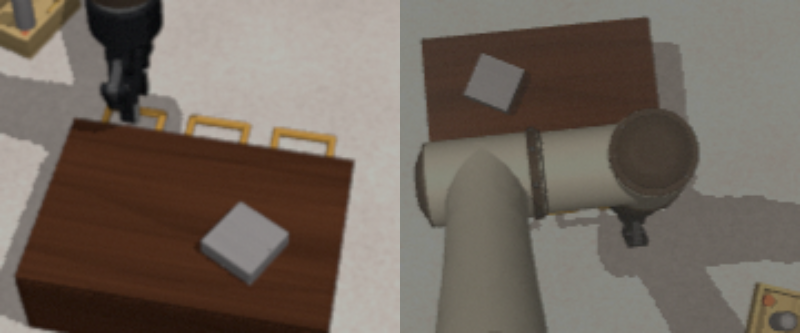

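The gripper stands astride the right handle (scene crop around (125,100)) and the chest is untouched. Next I close the fingers.

carry_out(motion=[[0,0,0,0,0,2,-0.5],[0,0,0,0,0,2,-0.7],[0,0,0,0,0,2,-0.85],[0,0,0,0,0,2,-1],[0,0,0,0,0,2,-1]])

```text
clock: 2.8
position: [551.7, -102.9, 71.5]
ee_rot: [0.742, -0.67, 0.0, 0.0]
contact_force: [-3.0, -0.2, 6.7]
gripper_width: -0.0
grasp_force: 3.4
```

carry_out(motion=[[0,0,0,0,1,0,-1],[0,0,0,0,2,0,-1],[0,0,0,0,3,0,-1],[0,0,0,0,3,0,-1]])

```text
clock: 3.3
position: [550.8, -102.9, 71.5]
ee_rot: [0.742, -0.67, 0.002, -0.002]
contact_force: [2.1, -0.7, 6.1]
gripper_width: -0.1
grasp_force: 3.1
```

```bash
python3 - <<'E'
from h import *
s=get_image("scene")
cv2.imwrite("pics/c2.png",cv2.resize(s["color"][165:240,255:355],(800,600),interpolation=cv2.INTER_CUBIC))
for P in([552.5,-101.2,76],[551,-103,71.5]): print(proj(s,P))
E
```

```text
[281.11243457 199.60262104]
[280.75403698 200.18224368]
```

View pics/c2.png

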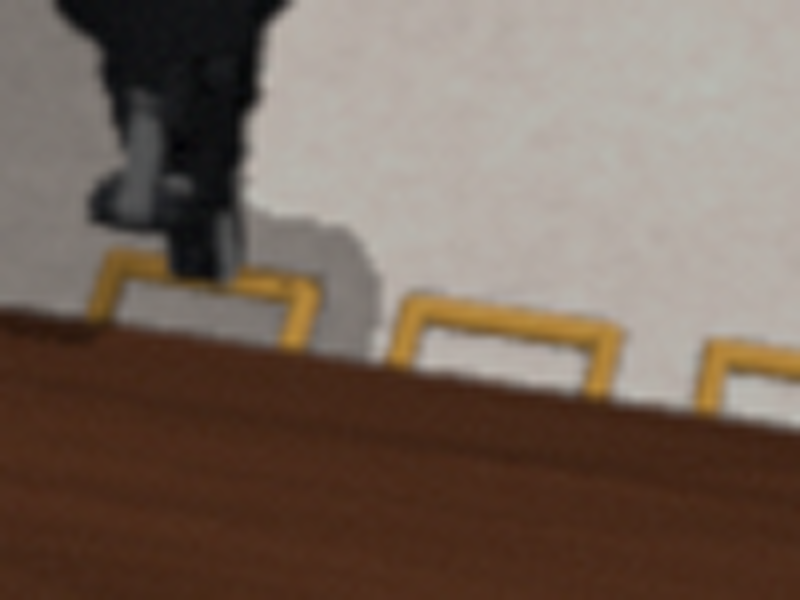

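The closed fingers seem to end at the bar's edge (about (205,280) in the zoom), so the bar is not in the grip. I'll lift clear and compare the fingertip with the TCP, shut and open.

carry_out(motion=[[0,0,0,0,-3,-20,-1],[0,0,0,0,-3,-60,-1],[0,0,0,0,-3,-80,-1],[0,0,0,0,-3,-80,-1]])

```text
clock: 3.85
position: [551.3, -102.4, 150.7]
ee_rot: [0.742, -0.67, 0.0, -0.001]
contact_force: [0.7, 0.3, -0.6]
gripper_width: 0.1
grasp_force: 0.0
```

```bash
python3 - <<'E'
from h import *
s=get_image("scene"); st=read_state();p=st["position"];print(p,st["gripper_width"],st["contact_force"])
np.save("shut.npy",s["color"][130:230,230:330])
for dz in(0,-14,5): print(dz,proj(s,p+[0,0,dz])-[230,130])
E
```

```text
[ 550.45513805 -102.40462637  149.31031161] 0.23743555816664394 [-0.02119804  0.15847387 -0.88904643]
0 [48.73022552 48.44298975]
-14 [49.1679509  52.50930584]
5 [48.57177563 46.97104551]
```

carry_out(motion=[[0,0,0,0,0,0,-0.2],[0,0,0,0,0,0,-0.2],[0,0,0,0,0,0,-0.2]])

```text
clock: 4.28
position: [551.1, -102.6, 149.4]
ee_rot: [0.742, -0.67, -0.001, 0.001]
contact_force: [0.4, 0.2, -0.6]
gripper_width: 34.1
grasp_force: 0.0
```

```bash
python3 - <<'E'
from h import *
s=get_image("scene"); st=read_state();p=st["position"];print(p,st["gripper_width"],st["contact_force"])
I=[np.load("shut.npy"),s["color"][130:230,230:330]]
o=[]
for k,i in enumerate(I):
    i=cv2.resize(cv2.convertScaleAbs(i,alpha=1.6,beta=30),(400,400),interpolation=cv2.INTER_CUBIC)
    for dz,c in((0,(0,0,255)),(-14,(0,255,0))):
        q=(proj(s,p+[0,0,dz])-[230,130])*4; cv2.circle(i,tuple(int(v) for v in q),3,c,-1)
    o.append(i)
cv2.imwrite("pics/c3.png",np.hstack(o))
E
```

```text
[ 551.23243015 -102.59372692  149.5957457 ] 34.3516531079066 [-0.36510066 -0.54623998 -0.51632309]
```

View pics/c3.png

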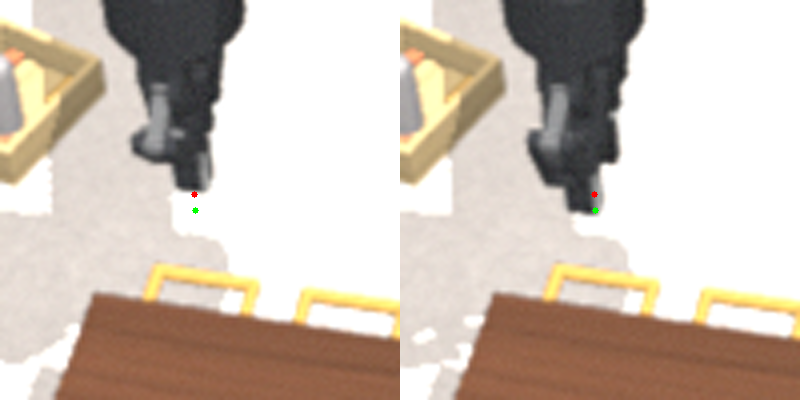

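Fingertips appear about 24 mm further back than stated: shut, they end near the TCP at (193,190), and the earlier 7 N upward force at z 71.5 fits tips resting on the bar's top. I'll go 24 mm deeper, in steps.

carry_out(motion=[[0,0,0,-1,-1,40,-0.2],[0,0,0,-1,-1,75,-0.2],[0,0,0,-1,-1,90,-0.2],[0,0,0,-1,-1,101,-0.2],[0,0,0,-1,-1,101,-0.2]])

```text
clock: 4.95
position: [552.8, -101.5, 49.4]
ee_rot: [0.742, -0.67, 0.0, -0.0]
contact_force: [0.6, -0.4, 0.5]
gripper_width: 34.1
grasp_force: 0.0
```

carry_out(motion=[[0,0,0,0,0,0,-0.5],[0,0,0,0,0,0,-0.7],[0,0,0,0,0,0,-0.85],[0,0,0,0,0,0,-1],[0,0,0,0,0,0,-1]])

```text
clock: 5.58
position: [551.0, -101.7, 49.9]
ee_rot: [0.742, -0.671, -0.001, 0.001]
contact_force: [-3.7, 0.6, 4.9]
gripper_width: 7.7
grasp_force: 58.6
```

The bar is gripped. Now a careful tug.

carry_out(motion=[[0,0,0,0,2,0,-1],[0,0,0,0,4,0,-1],[0,0,0,0,4,0,-1]])

```text
clock: 5.95
position: [550.2, -101.8, 50.0]
ee_rot: [0.742, -0.67, 0.002, -0.001]
contact_force: [2.7, 0.3, 1.5]
gripper_width: 7.8
grasp_force: 58.7
```

carry_out(motion=[[0,0,0,0,1,0,-1],[0,0,0,0,2,0,-1],[0,0,0,0,2,0,-1]])

```text
clock: 6.32
position: [547.2, -102.1, 49.9]
ee_rot: [0.742, -0.67, 0.001, -0.001]
contact_force: [2.0, 0.9, 5.6]
gripper_width: 7.6
grasp_force: 59.0
```

carry_out(motion=[[0,0,0,0,1,0,-1],[0,0,0,0,2,0,-1],[0,0,0,0,2,0,-1]])

```text
clock: 6.7
position: [546.4, -102.1, 49.9]
ee_rot: [0.742, -0.67, 0.002, -0.002]
contact_force: [5.4, 0.5, 3.5]
gripper_width: 7.8
grasp_force: 58.9
```

carry_out(motion=[[0,0,0,0,1,0,-1],[0,0,0,0,2,0,-1],[0,0,0,0,2,0,-1]])

```text
clock: 7.08
position: [546.1, -102.2, 50.0]
ee_rot: [0.742, -0.67, 0.003, -0.003]
contact_force: [7.8, 0.5, 0.2]
gripper_width: 7.8
grasp_force: 58.6
```

carry_out(motion=[[0,0,0,0,2,0,-1],[0,0,0,0,4,0,-1],[0,0,0,0,4,0,-1]])

```text
clock: 7.45
position: [546.2, -102.2, 50.1]
ee_rot: [0.743, -0.67, 0.006, -0.006]
contact_force: [16.0, 0.2, -7.2]
gripper_width: 7.4
grasp_force: 58.4
```

Locked: 16 N and no movement. On to the middle handle.

carry_out(motion=[[0,0,0,0,-10,0,-1],[0,0,0,0,-10,0,-0.2],[0,0,0,0,-10,0,-0.2],[0,0,0,0,-10,-25,-0.2],[0,0,0,0,-10,-60,-0.2]])

```text
clock: 8.07
position: [545.7, -102.1, 107.7]
ee_rot: [0.742, -0.671, -0.003, 0.002]
contact_force: [0.8, -0.4, 0.4]
gripper_width: 34.1
grasp_force: 0.0
```

```bash
python3 go.py 542.5 -8.2 48 185.85
```

```text
pos [ 545.7 -102.1  107.7] yang -174.21 tilt 0.4 w 34.1 F [ 0.8 -0.4  0.4] g 0.0 t 8.07 j6 -0.01
turn [ 0.007  0.001 -0.001] shift [-93.7  -6.7  59.8]
```

carry_out(motion=[[0.006,0,0,-50,-7,0,-0.2],[0.006,0,0,-94,-7,0,-0.2],[0.006,0,0,-94,-7,30,-0.2],[0.006,0,0,-94,-7,59,-0.2],[0.006,0,0,-94,-7,59,-0.2]])

```text
clock: 8.7
position: [544.1, -7.8, 48.8]
ee_rot: [0.742, -0.67, 0.001, -0.0]
contact_force: [-0.5, 0.2, 0.4]
gripper_width: 34.2
grasp_force: 0.0
```

carry_out(motion=[[0,0,0,0,0,0,-0.5],[0,0,0,0,0,0,-0.7],[0,0,0,0,0,0,-0.85],[0,0,0,0,0,0,-1],[0,0,0,0,0,0,-1]])

```text
clock: 9.32
position: [542.2, -8.4, 49.6]
ee_rot: [0.742, -0.671, -0.0, 0.001]
contact_force: [-4.9, 0.2, 3.8]
gripper_width: 8.0
grasp_force: 58.5
```

carry_out(motion=[[0,0,0,0,2,0,-1],[0,0,0,0,4,0,-1],[0,0,0,0,7,0,-1],[0,0,0,0,7,0,-1]])

```text
clock: 9.82
position: [539.0, -8.6, 49.8]
ee_rot: [0.742, -0.67, 0.002, -0.002]
contact_force: [2.5, -3.4, -8.5]
gripper_width: 7.7
grasp_force: 58.3
```

carry_out(motion=[[0,0,0,0,2,0,-1],[0,0,0,0,4,0,-1],[0,0,0,0,4,0,-1],[0,0,0,0,4,0,-1]])

```text
clock: 10.32
position: [534.4, -9.0, 49.8]
ee_rot: [0.742, -0.67, 0.002, -0.002]
contact_force: [2.0, -4.3, -8.5]
gripper_width: 8.0
grasp_force: 58.3
```

carry_out(motion=[[0,0,0,0,2,0,-1],[0,0,0,0,4,0,-1],[0,0,0,0,4,0,-1],[0,0,0,0,4,0,-1]])

```text
clock: 10.82
position: [530.4, -9.4, 49.8]
ee_rot: [0.742, -0.67, 0.002, -0.002]
contact_force: [3.0, -4.8, -9.6]
gripper_width: 7.5
grasp_force: 58.4
```

The middle drawer is the unlocked one: it slides with about 3 N. Now I pull it open.

carry_out(motion=[[0,0,0,0,15,0,-1],[0,0,0,0,35,0,-1],[0,0,0,0,55,0,-1],[0,0,0,0,70,0,-1],[0,0,0,0,80,0,-1]])

```text
clock: 11.45
position: [451.0, -17.0, 49.8]
ee_rot: [0.742, -0.67, 0.002, -0.003]
contact_force: [4.4, -1.0, -11.0]
gripper_width: 7.8
grasp_force: 59.0
```

carry_out(motion=[[0,0,0,0,12,0,-1],[0,0,0,0,22,0,-1],[0,0,0,0,28,0,-1],[0,0,0,0,28,0,-1],[0,0,0,0,28,0,-1]])

```text
clock: 12.08
position: [422.7, -19.8, 49.7]
ee_rot: [0.742, -0.67, 0.001, -0.002]
contact_force: [-3.0, 6.4, -2.2]
gripper_width: 8.0
grasp_force: 59.9
```

carry_out(motion=[[0,0,0,0,0,0,-0.2],[0,0,0,0,0,0,-0.1],[0,0,0,0,0,0,-0.1],[0,0,0,0,0,-40,0],[0,0,0,0,0,-80,0.05]])

```text
clock: 12.7
position: [422.7, -20.5, 130.3]
ee_rot: [0.742, -0.67, 0.002, -0.001]
contact_force: [1.5, -0.1, 0.5]
gripper_width: 44.7
grasp_force: 0.0
```

```bash
python3 go.py 399 -309.5 100 166.5
```

```text
pos [422.7 -20.5 130.3] yang -174.18 tilt 0.25 w 44.7 F [ 1.5 -0.1  0.5] g 0.0 t 12.7 j6 -0.24
turn [-0.004  0.     0.337] shift [285.   53.   30.3]
```

carry_out(motion=[[-0.004,0,0.337,285,53,0,0.05],[-0.004,0,0.337,285,53,0,0.05],[-0.004,0,0.337,285,53,0,0.05],[-0.004,0,0.337,285,53,0,0.05],[-0.004,0,0.337,285,53,0,0.05]])

```text
clock: 13.32
position: [398.4, -311.8, 129.1]
ee_rot: [-0.618, 0.786, -0.0, 0.001]
contact_force: [0.5, 0.8, 0.1]
gripper_width: 44.6
grasp_force: 0.0
```

```bash
python3 go.py 399 -309.5 20 166.5; python3 - <<'E'
from h import *
s=get_image("scene");t=get_image("top");np.save("s1.npy",s["color"])
cv2.imwrite("pics/c4.png",np.hstack([cv2.resize(s["color"][100:220,180:300],(400,400),interpolation=cv2.INTER_CUBIC),cv2.resize(t["color"][120:280,280:440],(400,400),interpolation=cv2.INTER_CUBIC)]))
for P in([399,-309.5,68],[399,-309.5,40],read_state()["position"]+[0,0,9.5]): print(((proj(s,P)-[180,100])*400/120).round())
E
```

```text
pos [ 398.4 -311.8  129.1] yang 166.38 tilt 0.11 w 44.6 F [0.5 0.8 0.1] g 0.0 t 13.32 j6 0.11
turn [-0.002  0.001 -0.002] shift [-2.200e+00  1.000e-01  1.091e+02]
[162. 147.]
[167. 172.]
[145.  80.]
```

View pics/c4.png

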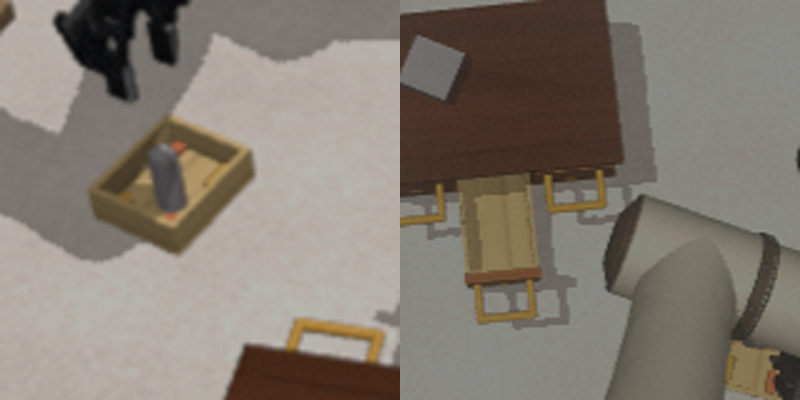

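The fingers hang centred over the punch (tips about (122,98) and (165,60), punch dome at (163,148)). The middle drawer is well open and the chest is where it was. Now I descend and grip.

carry_out(motion=[[0,0,0,-2,0,50,0.05],[0,0,0,-2,0,90,0.05],[0,0,0,-2,0,108,0.05],[0,0,0,-2,0,108,0.05]])

```text
clock: 13.92
position: [398.7, -306.3, 19.9]
ee_rot: [-0.619, 0.785, 0.001, -0.0]
contact_force: [-0.1, -0.5, -0.4]
gripper_width: 44.8
grasp_force: 0.0
```

carry_out(motion=[[0,0,0,0,0,0,-0.3],[0,0,0,0,0,0,-0.5],[0,0,0,0,0,0,-0.8],[0,0,0,0,0,0,-1],[0,0,0,0,0,0,-1]])

```text
clock: 14.55
position: [400.8, -307.4, 22.5]
ee_rot: [-0.619, 0.785, -0.001, 0.002]
contact_force: [-0.1, 1.4, 6.0]
gripper_width: 24.4
grasp_force: 59.6
```

carry_out(motion=[[0,0,0,0,0,-20,-1],[0,0,0,0,0,-60,-1],[0,0,0,0,0,-110,-1],[0,0,0,0,0,-120,-1]])

```text
clock: 15.05
position: [401.1, -307.8, 144.4]
ee_rot: [-0.619, 0.785, -0.003, 0.003]
contact_force: [0.0, 0.8, -2.7]
gripper_width: 24.4
grasp_force: 59.5
```

```bash
python3 go.py 523 -10 140 185.85; python3 - <<'E'
from h import *
t=get_image("top")
H=cv2.cvtColor(t["color"],cv2.COLOR_BGR2HSV)
print(plane(t,(280+(97)/2.5,120+225/2.5),15))
m=cv2.inRange(H,(8,60,60),(30,255,255))[185:235,290:345]
k,l,st,ce=cv2.connectedComponentsWithStats(m)
for i in range(1,k):
    if st[i,4]>100: print(st[i]+[290,185,0,0,0],ce[i]+[290,185],plane(t,ce[i]+[290,185],25).round(1))
E
```

```text
pos [ 401.1 -307.8  144.4] yang 166.51 tilt 0.49 w 24.4 F [ 0.   0.8 -2.7] g 59.5 t 15.05 j6 0.1
turn [-0.009 -0.001 -0.337] shift [-318.   -49.     4.9]
[533.56354159  -9.91302812  15.        ]
[ 290  185   55   50 1741] [317.64962665 206.65939115] [542.5  -6.5  25. ]
```

carry_out(motion=[[-0.009,0,-0.337,-318,-49,0,-1],[-0.009,0,-0.337,-318,-49,0,-1],[-0.009,0,-0.337,-318,-49,0,-1],[-0.009,0,-0.337,-318,-49,0,-1],[-0.009,0,-0.337,-318,-49,0,-1]])

```text
clock: 15.72
position: [516.9, -16.1, 139.6]
ee_rot: [0.742, -0.67, -0.004, 0.003]
contact_force: [1.2, -0.1, -2.2]
gripper_width: 24.2
grasp_force: 59.3
```

carry_out(motion=[[0,0,0,0,0,0,-1],[0,0,0,0,0,0,-1]])

```text
clock: 15.98
position: [516.4, -17.9, 139.7]
ee_rot: [0.742, -0.67, -0.005, 0.003]
contact_force: [0.1, -0.3, -3.0]
gripper_width: 24.3
grasp_force: 59.4
```

```bash
python3 go.py 523 -10 33 185.85
```

```text
pos [516.4 -17.9 139.7] yang -174.17 tilt 0.65 w 24.3 F [ 0.1 -0.3 -3. ] g 59.4 t 15.97 j6 -0.17
turn [ 0.011  0.002 -0.   ] shift [ -7.   -8.6 106.7]
```

carry_out(motion=[[0.01,0,0,-7,-8,20,-1],[0.01,0,0,-7,-8,60,-1],[0.01,0,0,-7,-8,95,-1],[0.01,0,0,-7,-8,101,-1],[0.01,0,0,-7,-8,101,-1]])

```text
clock: 16.6
position: [524.5, -10.9, 40.8]
ee_rot: [0.742, -0.671, 0.0, -0.002]
contact_force: [0.9, -0.1, -2.3]
gripper_width: 24.2
grasp_force: 59.4
```

```bash
python3 go.py 523 -10 33 185.85
```

```text
pos [524.5 -10.9  40.8] yang -174.25 tilt 0.2 w 24.2 F [ 0.9 -0.1 -2.3] g 59.4 t 16.6 j6 -0.19
turn [-0.003  0.002 -0.002] shift [-1.1  1.4  7.8]
```

carry_out(motion=[[0,0,0,0,0,4,-1],[0,0,0,0,0,7,-1],[0,0,0,0,0,8,-1],[0,0,0,0,0,8,-1]])

```text
clock: 17.1
position: [524.6, -9.9, 32.8]
ee_rot: [0.742, -0.67, 0.0, -0.002]
contact_force: [-0.1, -0.5, -2.7]
gripper_width: 24.2
grasp_force: 59.4
```

carry_out(motion=[[0,0,0,0,0,1,-1],[0,0,0,0,0,2,-1],[0,0,0,0,0,2,-1]])

```text
clock: 17.48
position: [524.7, -9.9, 31.5]
ee_rot: [0.742, -0.67, 0.001, -0.002]
contact_force: [-3.1, 0.3, 5.2]
gripper_width: 24.2
grasp_force: 60.4
```

carry_out(motion=[[0,0,0,0,0,0,-0.3],[0,0,0,0,0,0,-0.1],[0,0,0,0,0,0,0],[0,0,0,0,0,0,0]])

```text
clock: 17.98
position: [525.6, -9.8, 31.0]
ee_rot: [0.742, -0.67, 0.001, -0.003]
contact_force: [1.7, 0.2, 3.3]
gripper_width: 42.8
grasp_force: 0.0
```

carry_out(motion=[[0,0,0,0,0,-15,0],[0,0,0,0,0,-50,0],[0,0,0,0,0,-110,0],[0,0,0,0,0,-130,0]])

```text
clock: 18.48
position: [525.3, -10.2, 165.2]
ee_rot: [0.742, -0.67, 0.002, -0.004]
contact_force: [0.1, 0.9, -0.7]
gripper_width: 42.6
grasp_force: 0.0
```

```bash
python3 go.py 378.5 337 120 96.8
```

```text
pos [525.3 -10.2 165.2] yang -174.17 tilt 0.56 w 42.6 F [ 0.1  0.9 -0.7] g 0.0 t 18.48 j6 -0.19
turn [-0.005  0.009  1.554] shift [-360.2  111.2   45.1]
```

carry_out(motion=[[-0.005,0.009,1.554,-360,111,0,0.1],[-0.005,0.009,1.554,-360,111,0,0.1],[-0.005,0.009,1.554,-360,111,0,0.1],[-0.005,0.009,1.554,-360,111,0,0.1],[-0.005,0.009,1.554,-360,111,0,0.1]])

```text
clock: 19.1
position: [418.7, 239.8, 161.7]
ee_rot: [-0.416, 0.909, -0.0, -0.001]
contact_force: [0.9, -0.1, -0.5]
gripper_width: 47.0
grasp_force: 0.0
```

```bash
python3 go.py 378.5 337 120 96.8; python3 - <<'E'
from h import *
s=get_image("scene");t=get_image("top")
a=cv2.resize(s["color"][170:250,430:510],(266,266),interpolation=cv2.INTER_CUBIC)
b=cv2.resize(t["color"][235:290,176:231],(266,266),interpolation=cv2.INTER_CUBIC)
c=cv2.resize(s["color"][195:255,280:360],(266,266),interpolation=cv2.INTER_CUBIC)
d=cv2.resize(cv2.imread("pics/top0.png")[235:290,176:231],(266,266),interpolation=cv2.INTER_CUBIC)
e=cv2.resize(t["color"][170:240,280:370],(342,266),interpolation=cv2.INTER_CUBIC)
f=cv2.resize(s["color"][115:185,190:270],(304,266),interpolation=cv2.INTER_CUBIC)
r1=np.hstack([a,d,c]);r2=np.hstack([e,f]);r1=r1[:, :646];r2=np.pad(r2,((0,0),(0,0),(0,0)))
W=798;r1=np.hstack([a,d,c]);r2=cv2.copyMakeBorder(r2,0,0,0,W-r2.shape[1],0);
cv2.imwrite("pics/c5.png",np.vstack([r1,r2]))
# grid: projections of hypothesised lid grip top corners
ya=.118
for n,im,o,k in(("S",s,(430,170),266/80),("T",t,(176,235),266/55)):
    for c0 in((378.5,337),):
        for dx,dy in((22,10),(22,-10),(-22,-10),(-22,10),(0,0)):
            P=[c0[0]+dx*np.cos(ya)-dy*np.sin(ya),c0[1]+dx*np.sin(ya)+dy*np.cos(ya),47]
            print(n,((proj(im,P)+.5-o)*k-.5).round())
E
```

```text
pos [418.7 239.8 161.7] yang 139.16 tilt 0.09 w 47.0 F [ 0.9 -0.1 -0.5] g 0.0 t 19.1 j6 -1.57
turn [-0.    -0.002  0.739] shift [-47.4  94.   41.6]
S [141. 104.]
S [114. 101.]
S [112.  58.]
S [139.  61.]
S [126.  81.]
T [99. 97.]
T [132.  93.]
T [138. 167.]
T [105. 171.]
T [118. 132.]
```

View pics/c5.png

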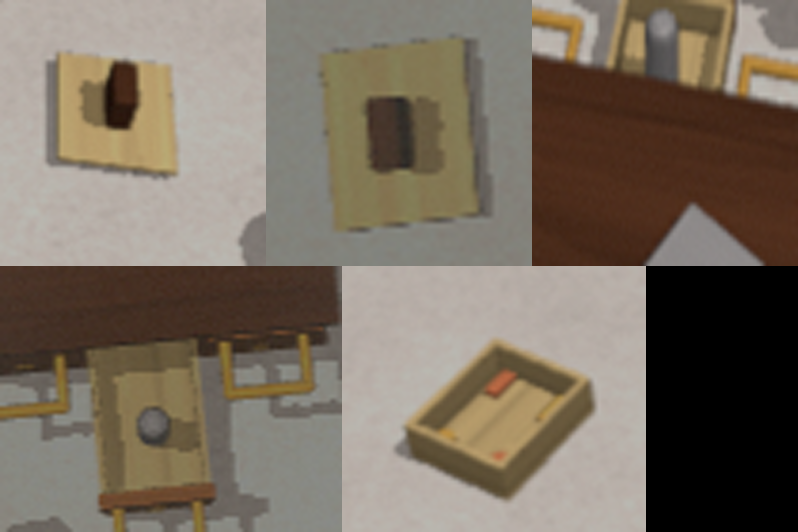

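The punch stands upright in the drawer (at (152,425) in the mosaic). The lid grip's corners match my estimate of (378.5, 337), and the box is empty apart from its bits. On to the lid.

carry_out(motion=[[0,0,0.739,-47,94,20,0.1],[0,0,0.739,-47,94,41,0.1],[0,0,0.739,-47,94,41,0.1],[0,0,0.739,-47,94,41,0.1],[0,0,0.739,-47,94,41,0.1]])

```text
clock: 19.82
position: [379.0, 334.9, 120.1]
ee_rot: [-0.063, 0.998, -0.001, -0.001]
contact_force: [-0.2, 0.2, 0.4]
gripper_width: 47.2
grasp_force: 0.0
```

```bash
python3 go.py 378.5 337 11 96.8
```

```text
pos [379.  334.9 120.1] yang 97.25 tilt 0.12 w 47.2 F [-0.2  0.2  0.4] g 0.0 t 19.82 j6 -2.49
turn [-0.001 -0.002  0.008] shift [  0.    2.3 109.1]
```

carry_out(motion=[[0,0,0.008,0,2,50,0.1],[0,0,0.008,0,2,90,0.1],[0,0,0.008,0,2,105,0.1],[0,0,0.008,0,2,108,0.1],[0,0,0.008,0,2,108,0.1]])

```text
clock: 20.45
position: [379.5, 338.2, 13.0]
ee_rot: [-0.059, 0.998, 0.0, 0.0]
contact_force: [0.2, -0.4, 0.2]
gripper_width: 46.6
grasp_force: 0.0
```

carry_out(motion=[[0,0,0,0,0,0,-0.3],[0,0,0,0,0,0,-0.5],[0,0,0,0,0,0,-0.8],[0,0,0,0,0,0,-1],[0,0,0,0,0,0,-1]])

```text
clock: 21.08
position: [379.1, 338.0, 12.9]
ee_rot: [-0.059, 0.998, 0.0, 0.0]
contact_force: [-0.7, -1.2, 6.4]
gripper_width: 19.0
grasp_force: 60.3
```

```bash
python3 go.py 387.5 -312 150 76.5
```

```text
pos [379.1 338.   12.9] yang 96.73 tilt 0.02 w 19.0 F [-0.7 -1.2  6.4] g 60.3 t 21.07 j6 -2.5
turn [0.    0.    0.353] shift [  67.8 -646.5 -137.3]
```

The lid is gripped. Before carrying it over I'll refine the box pose from the empty box in both views.

carry_out(motion=[[0,0,0,0,0,-20,-1],[0,0,0,0,0,-70,-1],[0,0,0,0,0,-130,-1],[0,0,0,0,0,-140,-1]])

```text
clock: 21.58
position: [380.3, 339.7, 156.3]
ee_rot: [-0.059, 0.998, 0.003, 0.002]
contact_force: [0.2, -0.1, -1.7]
gripper_width: 19.1
grasp_force: 59.4
```

```bash
cat > ov.py <<'E'
from h import *
def outline(im,I,c,yaw,o,k):
    for hx,hy,col in((55,45,(255,0,0)),(49,39,(0,0,255))):
        q=[]
        for a,b in((1,1),(1,-1),(-1,-1),(-1,1)):
            x,y=a*hx,b*hy
            q.append(((proj(im,[c[0]+x*np.cos(yaw)-y*np.sin(yaw),c[1]+x*np.sin(yaw)+y*np.cos(yaw),34])+.5-o)*k-.5).round())
        cv2.polylines(I,[np.array(q,np.int32)],True,col,1)
E
python3 - <<'E'
from ov import *
s=get_image("scene");t=get_image("top")
cols=[]
for im,o in((s,(199,127)),(t,(390,230))):
    k=400/64; a=cv2.resize(im["color"][o[1]:o[1]+48,o[0]:o[0]+64],(400,300),interpolation=cv2.INTER_CUBIC)
    a=cv2.convertScaleAbs(a,alpha=1.3 if im is s else 1.5);b=a.copy();outline(im,b,(387.5,-312),-0.235,np.array(o),k);cols.append(np.vstack([a,b]))
cv2.imwrite("pics/c6.png",np.hstack(cols))
E
```

```text
(no output)
```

View pics/c6.png

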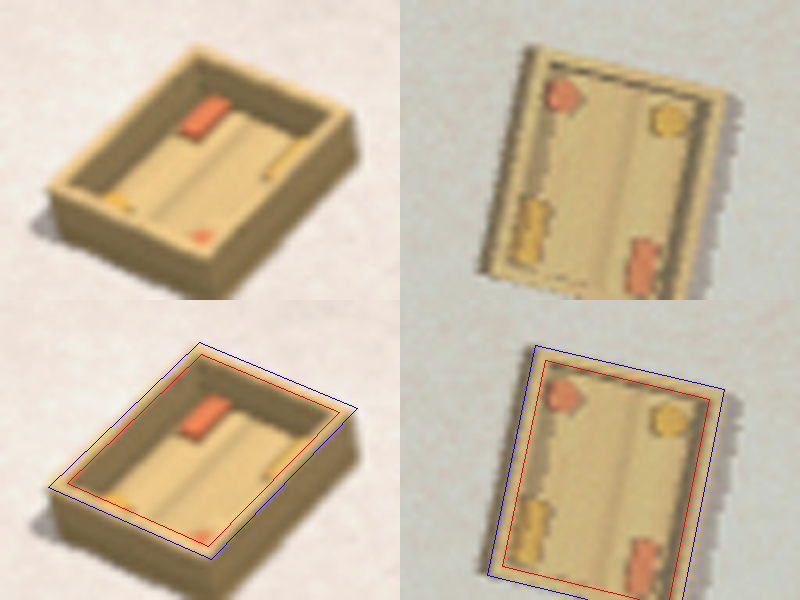

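The estimate overlays the rim to within about 1 mm in both views. Carrying the lid over.

```bash
python3 go.py 388 -312.5 150 76.54
```

```text
pos [378.9 338.  152.9] yang 96.67 tilt 0.1 w 18.6 F [-0.1  0.5 -2.1] g 59.4 t 21.68 j6 -2.5
turn [0.002 0.    0.351] shift [  66.6 -647.1    1.8]
```

carry_out(motion=[[0,0,0.03,-5,-50,0,-1],[0,0,0.06,-5,-110,0,-1],[0,0,0.09,-5,-170,0,-1],[0,0,0.12,0,-230,0,-1],[0,0,0.15,5,-290,0,-1]])

```text
clock: 22.3
position: [406.1, 46.6, 150.2]
ee_rot: [0.017, 1.0, -0.001, -0.002]
contact_force: [1.9, -0.1, -0.9]
gripper_width: 19.0
grasp_force: 59.3
```

```bash
python3 go.py 388 -312.5 150 76.54
```

```text
pos [406.1  46.6 150.2] yang 88.06 tilt 0.31 w 19.0 F [ 1.9 -0.1 -0.9] g 59.3 t 22.3 j6 -2.12
turn [-0.003 -0.004  0.201] shift [   5.9 -359.6    1.2]
```

carry_out(motion=[[-0.003,-0.004,0.04,0,-60,0,-1],[-0.003,-0.004,0.08,2,-120,0,-1],[-0.003,-0.004,0.12,4,-180,0,-1],[-0.003,-0.004,0.16,6,-240,0,-1],[-0.003,-0.004,0.2,6,-300,0,-1]])

```text
clock: 22.92
position: [389.9, -252.1, 150.3]
ee_rot: [0.117, 0.993, 0.001, -0.0]
contact_force: [0.9, 0.6, -1.8]
gripper_width: 19.0
grasp_force: 59.4
```

```bash
python3 go.py 388 -312.5 100 76.54
```

```text
pos [ 389.9 -252.1  150.3] yang 76.54 tilt 0.17 w 19.0 F [ 0.9  0.6 -1.8] g 59.4 t 22.93 j6 -1.58
turn [ 0.003 -0.001 -0.   ] shift [-12.3 -59.3  50.1]
```

carry_out(motion=[[0,0,0,-12,-45,0,-1],[0,0,0,-12,-59,20,-1],[0,0,0,-12,-59,50,-1],[0,0,0,-12,-59,80,-1],[0,0,0,-12,-59,80,-1]])

```text
clock: 23.55
position: [386.7, -309.4, 68.5]
ee_rot: [0.117, 0.993, 0.002, -0.003]
contact_force: [-0.2, -0.3, -0.4]
gripper_width: 18.8
grasp_force: 59.4
```

```bash
python3 go.py 388 -312.5 50 76.54
```

```text
pos [ 386.7 -309.4   68.5] yang 76.57 tilt 0.46 w 18.8 F [-0.2 -0.3 -0.4] g 59.4 t 23.55 j6 -1.45
turn [ 0.004 -0.007  0.001] shift [-2.1 -2.8 18.5]
```

carry_out(motion=[[0.004,-0.005,0,-2,-3,0,-1],[0.004,-0.005,0,-2,-3,10,-1],[0.004,-0.005,0,-2,-3,18,-1],[0.004,-0.005,0,-2,-3,18,-1],[0.004,-0.005,0,-2,-3,18,-1]])

```text
clock: 24.18
position: [391.6, -314.1, 54.5]
ee_rot: [0.116, 0.993, -0.001, 0.004]
contact_force: [-0.1, -0.3, -1.0]
gripper_width: 18.7
grasp_force: 59.4
```

```bash
for i in 1 2; do python3 go.py 388 -312.5 50 76.54; done; python3 - <<'E'
from ov import *
# lid plate corners in the scene view against where it ought to be
s=get_image("scene"); o=np.array((190,105));k=800/90
a=cv2.resize(s["color"][105:170,190:280],(800,578),interpolation=cv2.INTER_CUBIC)
outline(s,a,(388,-312.5),-0.235,o,k)
cv2.imwrite("pics/c7.png",a)
print(read_state()["position"])
E
```

```text
pos [ 391.6 -314.1   54.5] yang 76.64 tilt 0.5 w 18.7 F [-0.1 -0.3 -1. ] g 59.4 t 24.18 j6 -1.45
turn [-0.002  0.008  0.002] shift [3.9 0.8 4.5]
pos [ 391.6 -314.1   54.5] yang 76.64 tilt 0.5 w 18.7 F [-0.1 -0.3 -1. ] g 59.4 t 24.18 j6 -1.45
turn [-0.002  0.008  0.002] shift [3.9 0.8 4.5]
[ 391.62055985 -314.1468489    54.60291264]
```

carry_out(motion=[[0,0,0,0,0,0,-1],[0,0,0,0,0,0,-1],[0,0,0,0,0,0,-1]])

```text
clock: 24.6
position: [391.4, -314.1, 54.4]
ee_rot: [0.116, 0.993, -0.001, 0.004]
contact_force: [-0.4, -0.0, -1.5]
gripper_width: 19.2
grasp_force: 59.4
```

carry_out(motion=[[0,0,0,0,0,0,-1],[0,0,0,0,0,0,-1]])

```text
clock: 24.85
position: [391.4, -314.1, 54.3]
ee_rot: [0.116, 0.993, -0.001, 0.004]
contact_force: [-0.4, -0.2, -1.4]
gripper_width: 19.1
grasp_force: 59.4
```

```bash
python3 go.py 388 -312.5 50 76.54
```

```text
pos [ 391.4 -314.1   54.3] yang 76.63 tilt 0.47 w 19.1 F [-0.4 -0.2 -1.4] g 59.4 t 24.85 j6 -1.45
turn [-0.002  0.008  0.002] shift [3.7 0.8 4.3]
```

carry_out(motion=[[-0.001,0.005,0,3,1,2,-1],[-0.001,0.005,0,3,1,3,-1],[-0.001,0.005,0,3,1,3,-1],[-0.001,0.005,0,3,1,3,-1]])

```text
clock: 25.35
position: [388.8, -312.4, 51.3]
ee_rot: [0.116, 0.993, -0.001, 0.002]
contact_force: [-0.2, -0.5, -1.1]
gripper_width: 19.0
grasp_force: 59.4
```

```bash
python3 go.py 388 -312.5 40 76.54
```

```text
pos [ 388.8 -312.4   51.3] yang 76.64 tilt 0.19 w 19.0 F [-0.2 -0.5 -1.1] g 59.4 t 25.35 j6 -1.45
turn [-0.001  0.003  0.002] shift [ 0.8 -0.3 11.3]
```

Within about 1 mm. Now I lower it in.

carry_out(motion=[[0,0.003,0,0.5,0,2,-1],[0,0.003,0,0.5,0,4,-1],[0,0.003,0,0.5,0,6,-1],[0,0.003,0,0.5,0,6,-1]])

```text
clock: 25.85
position: [388.1, -312.2, 45.1]
ee_rot: [0.116, 0.993, -0.0, -0.0]
contact_force: [-0.1, -0.3, -0.8]
gripper_width: 19.0
grasp_force: 59.4
```

carry_out(motion=[[0,0,0,0,0,2,-1],[0,0,0,0,0,4,-1],[0,0,0,0,0,5,-1],[0,0,0,0,0,5,-1]])

```text
clock: 26.35
position: [388.2, -312.3, 40.2]
ee_rot: [0.116, 0.993, -0.0, -0.0]
contact_force: [-0.3, 0.1, -1.7]
gripper_width: 18.8
grasp_force: 59.4
```

```bash
python3 go.py 388 -312.5 40 76.54
```

```text
pos [ 388.2 -312.3   40.2] yang 76.63 tilt 0.04 w 18.8 F [-0.3  0.1 -1.7] g 59.4 t 26.35 j6 -1.45
turn [-0.001 -0.     0.002] shift [ 0.1 -0.2  0.2]
```

carry_out(motion=[[0,0,0,0,0,1,-1],[0,0,0,0,0,2,-1],[0,0,0,0,0,2,-1]])

```text
clock: 26.72
position: [388.3, -312.4, 39.9]
ee_rot: [0.116, 0.993, -0.001, 0.0]
contact_force: [-3.5, 2.5, 11.4]
gripper_width: 19.0
grasp_force: 61.1
```

carry_out(motion=[[0,0,0,0,0,0,-0.3],[0,0,0,0,0,0,-0.1],[0,0,0,0,0,0,0],[0,0,0,0,0,0,0]])

```text
clock: 27.22
position: [388.2, -312.3, 38.1]
ee_rot: [0.116, 0.993, -0.0, -0.0]
contact_force: [0.3, 0.2, -0.2]
gripper_width: 42.6
grasp_force: 0.0
```

carry_out(motion=[[0,0,0,0,0,-20,0],[0,0,0,0,0,-60,0],[0,0,0,0,0,-110,0],[0,0,0,0,-60,-150,0],[0,0,0,0,-120,-150,0]])

```text
clock: 27.85
position: [363.5, -425.1, 191.8]
ee_rot: [0.115, 0.993, -0.002, 0.003]
contact_force: [1.4, 0.1, -0.7]
gripper_width: 42.3
grasp_force: 0.0
```

carry_out(motion=[[0,0,0,0,-60,0,0],[0,0,0,0,-120,0,0],[0,0,0,0,-180,0,0],[0,0,0,0,-180,0,0]])

```text
clock: 28.35
position: [318.2, -601.6, 185.8]
ee_rot: [0.119, 0.993, 0.0, -0.001]
contact_force: [-0.4, 1.0, -0.0]
gripper_width: 42.6
grasp_force: 0.0
```

```bash
python3 - <<'E'
from ov import *
s=get_image("scene");t=get_image("top");r=read_state();print(r["position"],r["contact_force"],r["clock"])
cols=[]
for im,o in((s,(199,120)),(t,(390,230))):
    k=400/64; a=cv2.resize(im["color"][o[1]:o[1]+48,o[0]:o[0]+64],(400,300),interpolation=cv2.INTER_CUBIC)
    outline(im,a,(388,-312.5),-0.235,np.array(o),k)
    cols.append(a)
b=[cv2.resize(s["color"][180:255,270:370],(400,300)),cv2.resize(t["color"][150:240,270:390],(400,300))]
cv2.imwrite("pics/end.png",np.vstack([np.hstack(cols),np.hstack(b)]))
E
```

```text
[ 319.51987618 -598.62763991  186.82761448] [ 0.50452767 -0.46441592  0.01968074] 28.45
```

View pics/end.png

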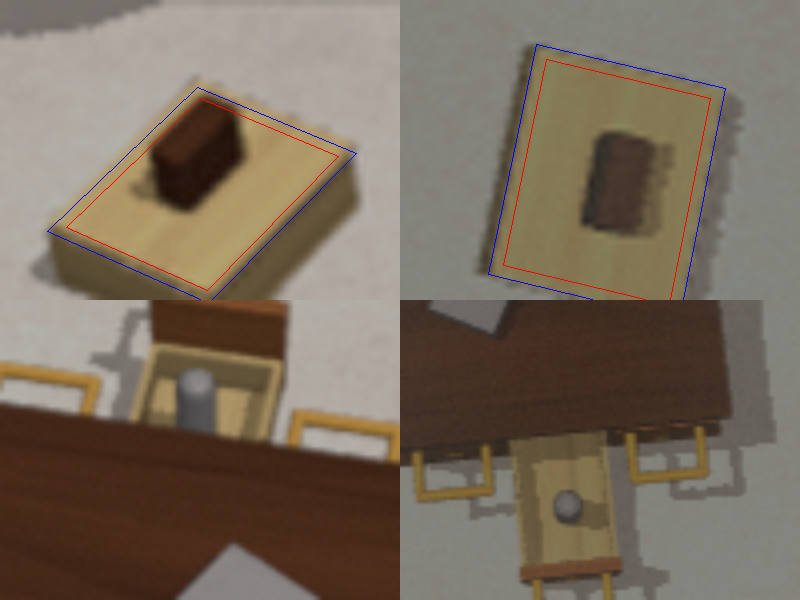

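The lid sits flat and square on the box in both views: its plate lies over the rim outline, and it stopped at z 39.9 when pressed, as expected when fully home. The punch stands upright in the open middle drawer. The arm is clear, so I'm handing in.

```bash
python3 -c "
from bench import *
print(job_done())"
```

```text
the job is handed in; nothing more can be done
None
```

I handed the job in at about 28 s: the middle drawer was the unlocked one and is pulled about 120 mm open with the punch upright in it, and the lid is fully home on the box; no verdict came back.

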